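# Index the vial carousel against its stop and load the red vial

### The arm

A 7-joint arm with a two-finger parallel gripper is mounted at the origin on a cart in front of the work surface, level with it; the furniture and walls round the work are solid. World frame = base frame: x ahead of the robot, y to its left, z up, the work surface at z = 0. Lengths are in mm, angles in rad, forces in N, time in s.
With the tool pointing down it reaches from about 425 to 975 mm from the base axis. Payload 16.7 kg.
Tool frame: the origin (TCP) lies at the very end of the fingers, on their centre line; the grasp point (between the pads) lies 19 mm behind it (manip.grasp_offset is the distance from the TCP to the grasp point, in mm); z points along the fingers, y is the line along which they close (so a half turn about z gives the same grasp; the last joint's range is limited). The gripper opens to 85 mm and grips with 20 to 120 N. Pads are 22 mm wide; open, the fingers measure 114 mm over their backs; the gripper's body (76 mm by 85 mm) begins 54 mm behind the grasp point. The pads swing forward as they close: fully open they stand 13 mm farther back than shut.
Start: joints at [-1.403, 0.426, 0.074, 1.606, -0.034, 1.111, -0.067], TCP at [210.925, 641.158, 192.402] pointing down, gripper open.
Joint ranges: [-2.85, 2.85], [-0.5, 2.14], [-1.23, 1.37], [0.21, 2.46], [-1.02, 4.16], [0.16, 2.05], [-2.73, 2.73]. Speed limits (rad/s): [1.89, 1.89, 2.39, 2.39, 3.01, 3.01, 3.01].

### API

Orientations are given as a 3x3 rotation matrix whose columns are the frame's x, y, z axes.
In Python, from rig import manip gives the robot as it stands.
- The arm moves only by the tool step_arm, never from a script. Its argument "increments" is a list of rows, each a list of 7 numbers: the closure, from -1 (fully open) to 1 (shut), so that 0 is half open, then the shift along the world's x, y, z each as a share of 0.25 m, from -1 to 1, then the turn, a rotation vector about the world's x, y, z each as a share of 45 degrees, from -1 to 1. In form: [[claw, dx, dy, dz, ax, ay, az], ...]. A call has exactly 10 rows; each row is the pose to reach, as a shift and turn from the pose commanded when the call began; what a row does not reach only later rows make up. A row lasts 1/8 s, in which the tool goes at most 62.5 mm and 10.7 degrees, less where a joint would pass 70% of its speed; a pose out of reach is approached as far as the arm can. A call with a number of a shift or a turn outside -1 to 1 is refused whole. A call with a gripper value outside its range is refused whole. The fingers move at their own pace and stop on an object; "grip_force" is the grip in N (left out, the last holds). Time passes only in rows, so rows that repeat a pose let the fingers close, or fill a call up. It gives the time, the measured TCP pose, the force, the opening and the grip force at its end, in the units of the state.
- manip.observe(): the state, without advancing time (a new reading comes with each control period).
- manip.read_camera(name): name is "side" or "top" or "wrist"; returns (picture, depth): 400x640x3 uint8, red, green, blue; 400x640 float32, mm along the optical axis (not along the pixel's ray), 0 where there is no reading.
- manip.calibration(name): a dict with "fx", "fy", "cx", "cy" (pixels), "R" (3x3) and "t" (3): a world point X has camera coordinates R X + t; the wrist camera has in their place "tool_from_camera" (4x4, takes a point from camera to tool coordinates, whose origin is the TCP and whose axes are the flange's). Camera axes: x right, y down, z forward; pixel columns grow to the right and rows downward; lengths in mm; the calibration is good to about 2 mm. A picture is of the moment at which its call begins: read the wrist's pose just before it. calibration takes no time and is no camera call.
- manip.sign_off(): hands the job in; it is judged then, once.
Trained networks look in the newest picture that a camera, given by its name, has taken for a name from the list of things; names that differ only in an ending like _2 or _b are one class to them, and where a whole thing is asked for, a point or a joint stands for the part that bears it (a point fixed in the world has none). Each returns a list of dicts, best first, with "score" (0 to 1); they miss things now and then, are a little off and sometimes report something else, mostly with a low value. They report only what shows in the picture. A call takes as long as a camera call. They do not tell look-alikes from the thing itself.
- manip.silhouettes(camera, name): "region" (400x640 bool, what is visible of it) and "box" ([left, top, right, bottom] in pixels, round what is visible of it).
The state is a dict: "time": time; "joints": joint angles; "qd": joint speeds; "joint_efforts": joint torques, N m; "tool_pos": TCP position; "orientation": TCP orientation; "ft_force": force on the tool from outside, world axes, zero at the start; "wrist_torque": the same for the moment, N m; "grip_width": finger opening in mm; "grip_force": force on a finger pad.
Only numpy, scipy, OpenCV 4.12 (cv2) and the standard library are available. Lean on these libraries where they do the work, as an engineer would, in place of code of your own. Each camera call takes 0.05 s, during which the arm holds its last target. There are 200 camera calls.

### The job

Turn the vial carousel clockwise (seen from above) by pushing its red upright post round until the yellow lug on its rim has driven the steel index bolt to the end of its channel, and press it home there for half a second with about 13 N, never pushing harder than 18 N. Then stand the loose red-capped vial in the carousel's yellow socket, upright and all the way down, without knocking the vial over or disturbing the glass beaker, and leave the carousel with its lug against the bolt.

Things in the scene. Friction and masses are not known exactly. Their poses are not given: they have to be found in the camera images.
- carousel_base: fixed round base plate of the carousel, dark steel, 166 mm across, 6 mm thick. Origin on the carousel's axis at the plate's underside, on the worktop; z up. All heights given here are above the worktop.
- carousel: aluminium disc, 130 mm across, top face at 18 mm, turning on carousel_base's axis with dry friction (4 N at the post; stays where left). Origin on the axis at its underside (10 mm); x points to the red post, z up. Tube sockets 44 mm from the axis: black-capped vial (fixed, top at 66 mm) at +90 deg anticlockwise of x, blue-capped one at +150, empty grey at -90, empty yellow at -150.
- post_top (a point): centre of the top (104 mm high) of the red push post, an upright rod 14 mm across on the disc, 53 mm from the axis. Push it sideways along its circle at 45 to 95 mm height. Its spring foot gives 0.4 mm per newton along that circle, up to 9 mm. More than 18 N of finger force on post or disc is too much, and squeezing counts.
- lug (a point): middle of the top (21 mm high) of the yellow lug, 10 mm wide, on the disc's rim at +150 deg from the post, 74 mm from the axis. Its clockwise face meets the bolt. At the start it is 70 to 110 degrees of clockwise turn from having the bolt home.
- index_bolt: loose steel bolt 22x8x14 mm, 74 mm from the axis, sliding along its y (clockwise: -y) in a blue roofed channel on the base plate's edge, top 28 mm. Origin: centre of underside. It starts 6 to 12 mm from the channel's hard end, which is not reported: home with the post 60 deg, give or take 7, anticlockwise of carousel_base's x axis. Feel for it. Touching lug to bolt origin: 16 mm.
- socket_mouth (a point): centre of the mouth of the yellow socket, at the rim, 32 mm above the worktop; 23.6 mm inside, 11 mm deep; z up. It turns with the carousel.
- vial_red: loose glass vial with red cap, 20 mm across, 45 mm tall (cap 18 mm across, from 36 mm up), about 18 g, standing upright on the flat top of the white rack to the right of the carousel. Origin at the centre of its underside, z along it to the cap.
- vial_rack: fixed white vial rack, 128 x 58 mm, flat closed top 32 mm above the worktop, its long side roughly across the robot's view. Origin at the centre of its underside, x along its length.
- beaker: loose empty glass beaker, 53 mm across, 65 mm tall, standing on the open notebook; a bystander. Origin at the centre of its underside.
There are look-alikes about, which are no part of the job. There is more than one size of the vial_red; the job needs the smaller.

How it is judged (in metres and radians):
On the way, in this order (a step that is already met when the one before it is completed fails the run):
1. the carousel is pressed home: its lug presses on the bolt with more than 3.8 N (about 9.5 N at the post) for 0.3 s (contact force between carousel and index_bolt above 3.8 N), for 0.3 s.
2. the red vial stands in the yellow socket (horizontal distance between vial_red and socket_mouth below 0.004 m and z of vial_red in the frame of socket_mouth below -0.008 m), for 0.2 s.
At the end, for the whole second after the job is handed in: The lug still stands against the index bolt (lug and bolt origins within 19 mm; 16 mm when touching); the red vial stands at rest in the yellow socket, within 4 mm of its centre, its underside more than 8 mm below the rim, within 8 degrees of upright; the beaker is within 20 mm of where it stood (all of step 2 and horizontal distance between lug and index_bolt below 0.019 m and angle between vial_red's own z axis and vertical below 0.15 rad and linear speed of vial_red below 0.01 m/s and distance of beaker from where it was at the start of the episode below 0.02 m).
It fails at once if the fingers or arm press on the carousel with more than 18 N (contact force between any of the fingers, the arm and carousel above 18 N).
It fails at once if the red vial is knocked over (angle between vial_red's own z axis and vertical above 0.7 rad).
It fails at once if the beaker is moved more than 20 mm (distance of beaker from where it was at the start of the episode above 0.02 m).
It also fails if it takes over 64 s, if anything falls off the work surface, if the arm or the gripper's body presses on something with over 40 N, if the wrist force passes 120 N, or if a joint passes its speed limit or range.

## Working session

There is one attempt and no reset: what is moved stays moved. The work goes in short steps, Python scripts to look and compute and a tool call to move; the robot and the scene stay as the last step left them, time stands still between calls to the robot, and variables do not carry over. Pictures are saved under pics/ and viewed, at most 13 in all, crops included, and the job is handed in when it is done.

Besides the shell and the picture viewer there is one more tool, called as a command line: name --pt "numbers of a row" for each row, then --argument value for the rest. step_arm: Moves the arm, as the interface text tells. Its arguments: {"type":"object","properties":{"increments":{"type":"array"},"grip_force":{"type":"number"}},"required":["increments"]}

```bash
ls; mkdir -p pics; cat > h.py <<'E'
import numpy as np, cv2
from rig import manip
def world(cam,u,v,d,c=None):
    c=c or manip.calibration(cam)
    p=np.stack([(u-c['cx'])/c['fx']*d,(v-c['cy'])/c['fy']*d,d],-1)
    if 'R' in c: return (p-np.array(c['t']))@np.array(c['R'])
    T=np.array(c['tool_from_camera']); s=manip.observe()
    return (p@T[:3,:3].T+T[:3,3])@np.array(s['orientation']).T+np.array(s['tool_pos'])
def cloud(cam,d):
    v,u=np.mgrid[:400,:640]; return world(cam,u,v,d)
E
python3 - <<'E'
from h import *
s=manip.observe(); print({k:np.round(v,3).tolist() for k,v in s.items()})
for c in ['top','side']:
    p,d=manip.read_camera(c); cv2.imwrite(f'pics/{c}0.png',p[:,:,::-1]); np.savez(f'{c}0.npz',p=p,d=d)
    print(c,manip.calibration(c))
    for n in ['carousel','post_top','lug','index_bolt','vial_red','vial_rack','beaker','socket_mouth']:
        for r in manip.silhouettes(c,n)[:4]:
            m=r['region']&(d>0); W=cloud(c,d)[m]
            print(n,round(r['score'],2),np.round(r['box']).tolist(),np.round(np.median(W,0)) if len(W) else None, np.round(np.percentile(W[:,2],98)) if len(W) else None)
E
```

```text
pics
{'time': 0.0, 'joints': [-1.402, 0.427, 0.074, 1.607, -0.034, 1.111, -0.067], 'qd': [0.0, -0.002, -0.0, -0.001, -0.0, 0.001, 0.001], 'joint_efforts': [0.001, -94.984, 3.761, -46.349, 0.019, 0.01, 0.0], 'tool_pos': [210.844, 640.757, 191.742], 'orientation': [[-0.95, 0.313, -0.0], [0.313, 0.95, -0.001], [-0.0, -0.001, -1.0]], 'ft_force': [-0.533, 0.156, 0.009], 'wrist_torque': [0.017, -0.012, 0.006], 'grip_force': 0.0, 'grip_width': 85.239}
top {'fx': 403.364274928651, 'fy': 403.364274928651, 'cx': 322.9761106127596, 'cy': 202.29821909796337, 'R': array([[-0.02748871, -0.99942896, -0.01964996],
       [-0.99365564,  0.02946389, -0.10853727],
       [ 0.10905426,  0.01654174, -0.99389815]]), 't': array([112.58522045, 408.7322674 , 911.38214898])}
carousel 0.84 [218.0, 175.0, 279.0, 228.0] [418. 281.  19.] 82.0
lug 0.89 [219.0, 178.0, 282.0, 231.0] [418. 281.  19.] 73.0
vial_red 0.61 [352.0, 188.0, 362.0, 197.0] [431.  27.  75.] 81.0
vial_red 0.42 [303.0, 193.0, 316.0, 207.0] [414. 130.  57.] 61.0
vial_rack 0.97 [335.0, 176.0, 384.0, 206.0] [438.  21.  32.] 38.0
beaker 0.89 [407.0,
[... 389 characters left out ...]
27206127,  184.21846454,  876.69795622])}
carousel 0.67 [279.0, 141.0, 334.0, 202.0] [416. 258.  24.] 94.0
post_top 0.72 [282.0, 144.0, 289.0, 174.0] [382. 313.  58.] 105.0
lug 0.98 [275.0, 139.0, 332.0, 208.0] [415. 258.  24.] 96.0
index_bolt 0.48 [330.0, 235.0, 343.0, 261.0] [436.  17.  62.] 80.0
index_bolt 0.37 [275.0, 195.0, 279.0, 196.0] [351. 251.  22.] 25.0
vial_red 0.55 [308.0, 206.0, 326.0, 237.0] [418. 120.  37.] 61.0
vial_rack 0.6 [317.0, 236.0, 360.0, 302.0] [437.  -8.  33.] 36.0
beaker 0.69 [348.0, 291.0, 383.0, 345.0] [ 450. -133.   51.] 76.0
socket_mouth 0.92 [276.0, 143.0, 335.0, 205.0] [415. 259.  24.] 96.0
socket_mouth 0.74 [328.0, 236.0, 339.0, 260.0] [434.  16.  63.] 80.0
```

```bash
python3 - <<'E'
import cv2,numpy as np
a=cv2.imread('pics/top0.png');b=cv2.imread('pics/side0.png')
A=cv2.resize(a[150:250,190:450],None,fx=3,fy=3,interpolation=cv2.INTER_CUBIC)
B=cv2.resize(b[120:350,240:420],(450,575),interpolation=cv2.INTER_CUBIC)
cv2.imwrite('pics/A.png',A);cv2.imwrite('pics/B.png',B)
E
```

```text
(no output)
```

View pics/A.png

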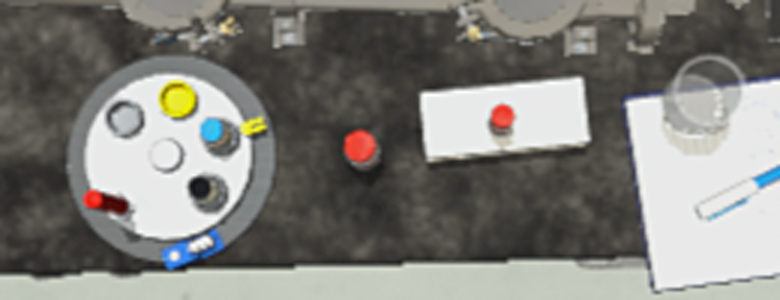

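View pics/B.png

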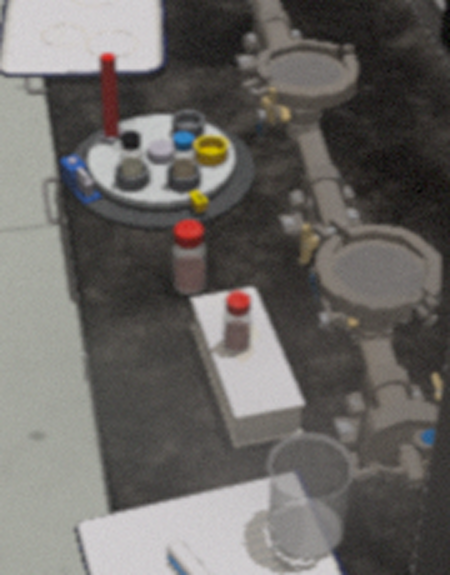

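The top view shows the small red-capped vial on the rack at (357,192). The look-alike is a larger red-capped vial at (310,200) on the worktop, and I won't use that one. The carousel is at (247,201), its post at (222–232,217), the lug at (274,192), the blue channel at (254,233) and the beaker at (424,182).

```bash
python3 - <<'E'
from h import *
for c in ['top','side']:
    z=np.load(f'{c}0.npz');p=z['p'];d=z['d'];W=cloud(c,d);ok=d>0
    hsv=cv2.cvtColor(p,cv2.COLOR_RGB2HSV);H,S,V=[hsv[...,i].astype(int) for i in range(3)]
    near=ok&(np.hypot(W[...,0]-418,W[...,1]-281)<110)
    red=((H<10)|(H>170))&(S>130)
    print(c)
    def st(n,m):
        w=W[m]; 
        if len(w): print(n,len(w),'med',np.round(np.median(w,0),1),'mid',np.round((w.min(0)+w.max(0))/2,1),'max',np.round(w.max(0),1))
    # disc plane fit circle
    m=near&(S<50)&(V>150)&(abs(W[...,2]-18)<5)
    w=W[m]; (cx,cy),r=cv2.minEnclosingCircle(w[:,:2].astype(np.float32)); print('disc',len(w),cx,cy,r,np.median(w[:,2]))
    m=near&(S<90)&(abs(W[...,2]-6)<5)&(V<190); w=W[m]
    (cx2,cy2),r2=cv2.minEnclosingCircle(w[:,:2].astype(np.float32)); print('base',cx2,cy2,r2)
    st('post',near&red&(W[...,2]>25)); st('posttop',near&red&(W[...,2]>92))
    Y=(H>20)&(H<35)&(S>150)
    st('lug',near&Y&(np.hypot(W[...,0]-418,W[...,1]-281)>62)); st('socket',near&Y&(np.hypot(W[...,0]-418,W[...,1]-281)<62))
    st('blue',near&(H>100)&(H<125)&(S>150)&(W[...,2]<40))
    st('bluecap',near&(H>90)&(H<125)&(S>120)&(W[...,2]>45))
    st('vial',ok&red&(np.hypot(W[...,0]-431,W[...,1]-27)<25)); st('big',ok&red&(np.hypot(W[...,0]-418,W[...,1]-127)<30))
    m=ok&(W[...,0]<485)&(W[...,0]>330)&(abs(W[...,1]-25)<80)&(abs(W[...,2]-32)<4)&(S<60)&(V>150)
    w=W[m]; print('rack',cv2.minAreaRect(w[:,:2].astype(np.float32)))
    # obstacles over far side
    for y in range(-100,420,40):
        m=ok&(abs(W[...,1]-y)<20)&(W[...,2]>40)&(W[...,0]>480)&(W[...,0]<650); w=W[m]
        if len(w): print(y,len(w),'xmin',np.round(w[:,0].min()),'zmax',np.round(np.percentile(w[:,2],98)),end='; ')
    print()
E
```

```text
top
disc 1633 414.1812438964844 279.1604309082031 71.37771606445312 18.23453251217302
base 418.1554260253906 281.0107421875 109.86088562011719
post 63 med [379.6 313.6  94. ] mid [380.8 317.3  68.2] max [386.9 323.1 106.2]
posttop 33 med [380.3 316.1 102.7] mid [381.4 317.4  99.3] max [386.9 323.1 106.2]
lug 30 med [439.8 214.3  20.7] mid [440.8 214.4  15.4] max [446.8 221.7  24.6]
socket 115 med [462.6 273.   22.9] mid [462.2 272.1  27. ] max [475.2 285.5  37.4]
blue 83 med [343.1 267.4  24.7] mid [345.7 263.   14.6] max [359.6 284.1  31.3]
bluecap 45 med [432.1 239.4  66.3] mid [464.8 253.1  59.3] max [504.7 274.   70.2]
vial 44 med [434.   25.   77.1] mid [434.2  24.8  77.1] max [442.3  31.7  80.9]
big 92 med [418.6 131.3  57.5] mid [422.6 131.8  30.2] max [437.9 143.5  62.4]
rack ((439.6666564941406, 20.783592224121094), (50.1154670715332, 124.41153717041016), 3.9152979850769043)
-100 508 xmin 491.0 zmax 88.0; -60 381 xmin 494.0 zmax 86.0; -20 652 xmin 485.0 zmax 114.0; 20 713 xmin 484.0 zmax 114.0; 60 296 xmin 483.0 zmax 115.0; 100 178 xmin 522.0 zmax 55.0; 140 181 xmin 524.0 zm
[... 758 characters left out ...]
 [432.8 236.   67.3] mid [434.2 238.9  66.2] max [442.5 248.9  70.4]
vial 55 med [434.4  20.2  78.8] mid [435.   22.   77.7] max [442.   29.6  81.7]
big 108 med [418.4 125.6  59.2] mid [418.7 129.3  56.1] max [429.5 141.7  62.3]
rack ((440.44842529296875, 19.460975646972656), (49.27887725830078, 125.96553039550781), 3.875202178955078)
-100 591 xmin 491.0 zmax 84.0; -60 312 xmin 509.0 zmax 114.0; -20 1078 xmin 486.0 zmax 115.0; 20 874 xmin 485.0 zmax 116.0; 60 209 xmin 484.0 zmax 121.0; 100 5 xmin 530.0 zmax 55.0; 140 128 xmin 527.0 zmax 56.0; 180 184 xmin 524.0 zmax 58.0; 220 537 xmin 485.0 zmax 116.0; 260 645 xmin 484.0 zmax 115.0; 300 220 xmin 507.0 zmax 116.0; 380 17 xmin 542.0 zmax 57.0;
```

```bash
python3 - <<'E'
from h import *
from scipy.optimize import least_squares
pts=[((381,315),53,0),((462.4,272.4),44,-150),((441,214),74,150),((433,238.5),44,150)]
def f(q):
    return np.concatenate([[q[0]+r*np.cos(q[2]+np.radians(a))-p[0],q[1]+r*np.sin(q[2]+np.radians(a))-p[1]] for p,r,a in pts])
s=least_squares(f,[418,281,2.4]);C=s.x[:2];t=s.x[2];print(C,np.degrees(t),np.round(s.fun,1))
b=np.array([345,265])-C;print('bolt/channel ang',np.degrees(np.arctan2(b[1],b[0])),np.hypot(*b))
P=C+53*np.array([np.cos(t),np.sin(t)]);print('post',P)
T=np.array([np.sin(t),-np.cos(t)])
for off in (18,30): print('tcp',off,P-off*T, P-off*T-manip.observe()['tool_pos'][:2])
print('push dir deg',np.degrees(np.arctan2(T[1],T[0])))
E
```

```text
[419.29009369 281.43773563] 138.08259540406692 [-1.1  1.8 -0.1 -0.   1.3 -2.9 -0.1  1.1]
bolt/channel ang -167.5235122877361 76.08690540201911
post [379.85233545 316.84484261]
tcp 18 [367.82728025 303.45088698] [ 156.88141032 -337.69653464]
tcp 30 [359.81057678 294.52158323] [ 148.86470685 -346.62583839]
push dir deg 48.08259540406692
```

step_arm --pt "1 0.06 -0.14 0 0 0 0.14" --pt "1 0.12 -0.28 0 0 0 0.28" --pt "1 0.18 -0.42 0 0 0 0.42" --pt "1 0.24 -0.56 0 0 0 0.56" --pt "1 0.3 -0.7 0 0 0 0.7" --pt "1 0.35 -0.84 0 0 0 0.84" --pt "1 0.4 -0.96 0 0 0 1" --pt "1 0.4 -0.96 0 0 0 1" --pt "1 0.4 -0.96 0 0 0 1" --pt "1 0.4 -0.96 0 0 0 1" --grip_force 40

```text
time: 2.15
tool_pos: [310.5, 402.0, 192.4]
orientation: [[-0.893, -0.451, -0.0], [-0.451, 0.893, 0.0], [-0.0, 0.0, -1.0]]
ft_force: [0.4, -0.6, 0.9]
grip_width: -0.2
grip_force: 0.0
```

step_arm --pt "1 0.066 -0.143 0 0 0 0.16" --pt "1 0.132 -0.286 0 0 0 0.32" --pt "1 0.196 -0.43 0 0 0 0.47" --pt "1 0.196 -0.43 -0.1 0 0 0.47" --pt "1 0.196 -0.43 -0.2 0 0 0.47" --pt "1 0.196 -0.43 -0.32 0 0 0.47" --pt "1 0.196 -0.43 -0.43 0 0 0.47" --pt "1 0.196 -0.43 -0.53 0 0 0.47" --pt "1 0.196 -0.43 -0.53 0 0 0.47" --pt "1 0.196 -0.43 -0.53 0 0 0.47"

```text
time: 3.4
tool_pos: [360.2, 294.3, 60.6]
orientation: [[-0.67, -0.743, 0.0], [-0.743, 0.67, 0.0], [-0.001, -0.0, -1.0]]
ft_force: [-0.7, 0.3, -0.1]
grip_width: -0.2
grip_force: 0.0
```

```bash
python3 - <<'E'
from h import *
c='side';p,d=manip.read_camera(c);W=cloud(c,d)
s=manip.observe();print(s['tool_pos'],s['ft_force'],np.degrees(np.arctan2(s['orientation'][1][0],s['orientation'][0][0])))
cv2.imwrite('pics/s1.png',cv2.resize(p[100:250,230:380],(600,600),interpolation=cv2.INTER_CUBIC)[:,:,::-1])
E
```

```text
[360.3031735  294.38089093  60.83738981] [-0.43664898 -0.00168637  0.2863197 ] -132.04951701155454
```

View pics/s1.png

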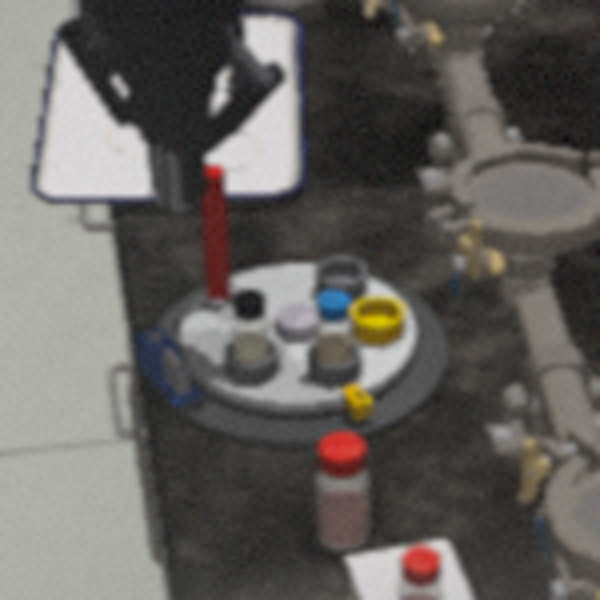

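```bash
cat >> h.py <<'E'
C=np.array([419.3,281.4])
def arc(angs,off,th0=138.1,base=None,psi=None):
    "rows for post angle th, finger offset off behind; base=current commanded tcp xy, psi=current post-equivalent yaw angle"
    for th in angs:
        t=np.radians(th);P=C+53*np.array([np.cos(t),np.sin(t)])-off*np.array([np.sin(t),-np.cos(t)])
        print(np.round(np.r_[(P-base)/250,(th-psi)/45],3).tolist())
E
python3 - <<'E'
from h import *
b=np.array([360.2,294.3])
arc([138]*2,24,base=b,psi=138)
arc([138]+[134,129,124,119,114,109,104,99],19,base=b,psi=138)
E
```

```text
[0.015, 0.019, 0.0]
[0.015, 0.019, 0.0]
[0.028, 0.034, 0.0]
[0.034, 0.048, -0.089]
[0.044, 0.065, -0.2]
[0.055, 0.082, -0.311]
[0.067, 0.097, -0.422]
[0.081, 0.111, -0.533]
[0.096, 0.124, -0.644]
[0.111, 0.136, -0.756]
[0.128, 0.146, -0.867]
```

step_arm --pt "1 0.015 0.019 0 0 0 0" --pt "1 0.028 0.034 0 0 0 0" --pt "1 0.034 0.048 0 0 0 -0.089" --pt "1 0.044 0.065 0 0 0 -0.2" --pt "1 0.055 0.082 0 0 0 -0.311" --pt "1 0.067 0.097 0 0 0 -0.422" --pt "1 0.081 0.111 0 0 0 -0.533" --pt "1 0.096 0.124 0 0 0 -0.644" --pt "1 0.111 0.136 0 0 0 -0.756" --pt "1 0.128 0.146 0 0 0 -0.867"

```text
time: 4.7
tool_pos: [391.6, 330.5, 60.1]
orientation: [[-0.988, -0.153, -0.001], [-0.153, 0.988, -0.0], [0.001, -0.0, -1.0]]
ft_force: [-4.5, -0.2, 2.3]
grip_width: -0.1
grip_force: 2.2
```

```bash
python3 - <<'E'
from h import *
s=manip.observe();print(s['tool_pos'],s['ft_force'],np.degrees(np.arctan2(s['orientation'][1][0],s['orientation'][0][0])))
for c in ['side','top']:
    p,d=manip.read_camera(c);W=cloud(c,d)
    hsv=cv2.cvtColor(p,cv2.COLOR_RGB2HSV);H,S,V=[hsv[...,i].astype(int) for i in range(3)]
    rr=np.hypot(W[...,0]-C[0],W[...,1]-C[1]);Y=(d>0)&(H>20)&(H<35)&(S>150)&(rr<95)
    for m in [Y&(rr>62),Y&(rr<62)]:
        w=W[m];e=(w.min(0)+w.max(0))/2-np.r_[C,0] if len(w) else np.zeros(3);print(c,len(w),e+np.r_[C,0],np.degrees(np.arctan2(e[1],e[0])))
b=np.array([392.2,330.8])
arc([94,89,84,80,77,75,74,73,72,71],19,base=b,psi=99)
E
```

```text
[391.62351277 330.51976099  60.05073303] [-4.53792268 -0.24521418  2.31053047] -171.22162814665927
side 33 [400.19784678 213.67520075  17.14169289] -105.75139839119392
side 128 [429.09121868 243.52768652  21.93538003] -75.50457683447533
top 29 [397.82484899 215.12737295  14.61309315] -107.95453056420054
top 115 [448.59501592 248.97369404  25.70695782] -47.90428029540691
[0.018, 0.009, -0.111]
[0.036, 0.016, -0.222]
[0.055, 0.021, -0.333]
[0.07, 0.024, -0.422]
[0.082, 0.026, -0.489]
[0.09, 0.027, -0.533]
[0.094, 0.027, -0.556]
[0.098, 0.027, -0.578]
[0.102, 0.028, -0.6]
[0.106, 0.028, -0.622]
```

step_arm --pt "1 0.018 0.009 0 0 0 -0.111" --pt "1 0.036 0.016 0 0 0 -0.222" --pt "1 0.055 0.021 0 0 0 -0.333" --pt "1 0.07 0.024 0 0 0 -0.422" --pt "1 0.082 0.026 0 0 0 -0.489" --pt "1 0.09 0.027 0 0 0 -0.533" --pt "1 0.094 0.027 0 0 0 -0.556" --pt "1 0.098 0.027 0 0 0 -0.578" --pt "1 0.102 0.028 0 0 0 -0.6" --pt "1 0.106 0.028 0 0 0 -0.622"

```text
time: 6.05
tool_pos: [418.5, 337.3, 60.0]
orientation: [[-0.945, 0.327, 0.0], [0.327, 0.945, 0.0], [0.0, 0.0, -1.0]]
ft_force: [-4.1, 3.2, 3.1]
grip_width: 0.4
grip_force: 2.2
```

```bash
python3 - <<'E'
from h import *
s=manip.observe();print(s['tool_pos'],s['ft_force'],np.degrees(np.arctan2(s['orientation'][1][0],s['orientation'][0][0])))
b=np.array([418.7,337.8])
arc([70,69,68,67,66,65,64,63,62,61],19,base=b,psi=71)
E
```

```text
[418.50148872 337.34422871  59.98338621] [-4.12779306  3.21332193  3.13247901] 160.90002555668806
[0.003, -0.0, -0.022]
[0.007, -0.0, -0.044]
[0.011, -0.001, -0.067]
[0.015, -0.001, -0.089]
[0.019, -0.001, -0.111]
[0.023, -0.001, -0.133]
[0.027, -0.002, -0.156]
[0.031, -0.002, -0.178]
[0.035, -0.003, -0.2]
[0.039, -0.003, -0.222]
```

step_arm --pt "1 0.003 0 0 0 0 -0.022" --pt "1 0.007 0 0 0 0 -0.044" --pt "1 0.011 -0.001 0 0 0 -0.067" --pt "1 0.015 -0.001 0 0 0 -0.089" --pt "1 0.019 -0.001 0 0 0 -0.111" --pt "1 0.019 -0.001 0 0 0 -0.111" --pt "1 0.019 -0.001 0 0 0 -0.111" --pt "1 0.019 -0.001 0 0 0 -0.111" --pt "1 0.019 -0.001 0 0 0 -0.111" --pt "1 0.019 -0.001 0 0 0 -0.111"

```text
time: 7.3
tool_pos: [423.2, 336.9, 59.9]
orientation: [[-0.913, 0.408, 0.0], [0.408, 0.913, 0.0], [0.0, 0.0, -1.0]]
ft_force: [-2.7, 4.1, 2.9]
grip_width: -0.2
grip_force: 2.0
```

```bash
python3 - <<'E'
from h import *
s=manip.observe();print(s['tool_pos'],s['ft_force'],np.hypot(*s['ft_force'][:2]))
p,d=manip.read_camera('side');cv2.imwrite('pics/s2.png',cv2.resize(p[120:220,250:350],(600,600),interpolation=cv2.INTER_CUBIC)[:,:,::-1])
b=np.array([423.5,337.5])
arc([65,64,63,62,61,60,59,58,57,56,55],19,base=b,psi=66)
E
```

```text
[423.19842871 336.93707003  59.91631699] [-2.72268971  4.09173416  2.87134348] 4.914806983828506
[0.004, -0.0, -0.022]
[0.008, -0.001, -0.044]
[0.012, -0.001, -0.067]
[0.016, -0.002, -0.089]
[0.02, -0.002, -0.111]
[0.023, -0.003, -0.133]
[0.027, -0.004, -0.156]
[0.031, -0.004, -0.178]
[0.035, -0.005, -0.2]
[0.039, -0.006, -0.222]
[0.043, -0.007, -0.244]
```

View pics/s2.png

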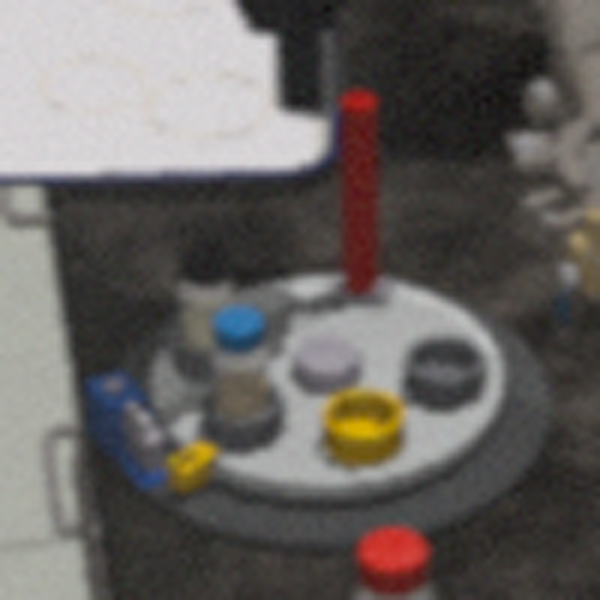

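step_arm --pt "1 0.004 0 0 0 0 -0.022" --pt "1 0.008 -0.001 0 0 0 -0.044" --pt "1 0.012 -0.001 0 0 0 -0.067" --pt "1 0.016 -0.002 0 0 0 -0.089" --pt "1 0.02 -0.002 0 0 0 -0.111" --pt "1 0.02 -0.002 0 0 0 -0.111" --pt "1 0.02 -0.002 0 0 0 -0.111" --pt "1 0.02 -0.002 0 0 0 -0.111" --pt "1 0.02 -0.002 0 0 0 -0.111" --pt "1 0.02 -0.002 0 0 0 -0.111"

```text
time: 8.6
tool_pos: [428.2, 336.4, 59.9]
orientation: [[-0.874, 0.486, -0.0], [0.486, 0.874, -0.0], [0.0, -0.0, -1.0]]
ft_force: [-1.3, 2.8, 2.6]
grip_width: 0.5
grip_force: 1.9
```

```bash
python3 - <<'E'
from h import *
s=manip.observe();print(s['tool_pos'],s['ft_force'],np.hypot(*s['ft_force'][:2]))
b=np.array([428.5,337.0])
arc([60,59,58,57,56,55],19,base=b,psi=61)
E
```

```text
[428.16730895 336.36252351  59.8937301 ] [-1.3170143   2.80844298  2.63363643] 3.1019153179697323
[0.003, -0.001, -0.022]
[0.007, -0.002, -0.044]
[0.011, -0.002, -0.067]
[0.015, -0.003, -0.089]
[0.019, -0.004, -0.111]
[0.023, -0.005, -0.133]
```

step_arm --pt "1 0.003 -0.001 0 0 0 -0.022" --pt "1 0.007 -0.002 0 0 0 -0.044" --pt "1 0.011 -0.002 0 0 0 -0.067" --pt "1 0.015 -0.003 0 0 0 -0.089" --pt "1 0.019 -0.004 0 0 0 -0.111" --pt "1 0.019 -0.004 0 0 0 -0.111" --pt "1 0.019 -0.004 0 0 0 -0.111" --pt "1 0.019 -0.004 0 0 0 -0.111" --pt "1 0.019 -0.004 0 0 0 -0.111" --pt "1 0.019 -0.004 0 0 0 -0.111"

```text
time: 9.85
tool_pos: [432.9, 335.4, 59.9]
orientation: [[-0.829, 0.56, -0.0], [0.56, 0.829, -0.0], [0.0, -0.0, -1.0]]
ft_force: [-3.9, 3.8, 3.1]
grip_width: -0.0
grip_force: 2.0
```

```bash
python3 - <<'E'
from h import *
s=manip.observe();print(s['tool_pos'],s['ft_force'],np.hypot(*s['ft_force'][:2]))
c='side';p,d=manip.read_camera('side');cv2.imwrite('pics/s3.png',cv2.resize(p[120:220,250:350],(600,600),interpolation=cv2.INTER_CUBIC)[:,:,::-1])
b=np.array([433.3,336.0])
arc([55,54,53,52,51,50],19,base=b,psi=56)
E
```

```text
[432.92528066 335.38585778  59.8836184 ] [-3.86072016  3.81468805  3.10906967] 5.4274307978949645
[0.003, -0.001, -0.022]
[0.007, -0.002, -0.044]
[0.011, -0.003, -0.067]
[0.015, -0.005, -0.089]
[0.018, -0.006, -0.111]
[0.022, -0.007, -0.133]
```

View pics/s3.png

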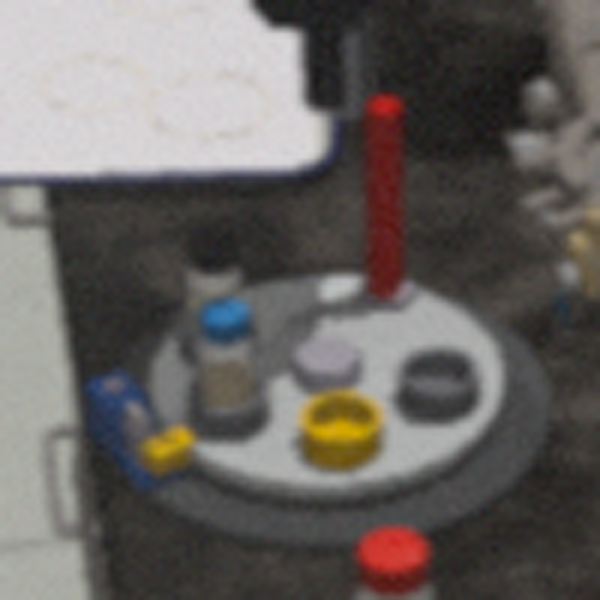

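The lug, at crop pixel (165,450), is now inside the channel's reach and is driving the bolt. I'll keep advancing and feel for the stop.

step_arm --pt "1 0.003 -0.001 0 0 0 -0.022" --pt "1 0.007 -0.002 0 0 0 -0.044" --pt "1 0.011 -0.003 0 0 0 -0.067" --pt "1 0.015 -0.005 0 0 0 -0.089" --pt "1 0.015 -0.005 0 0 0 -0.089" --pt "1 0.015 -0.005 0 0 0 -0.089" --pt "1 0.015 -0.005 0 0 0 -0.089" --pt "1 0.015 -0.005 0 0 0 -0.089" --pt "1 0.015 -0.005 0 0 0 -0.089" --pt "1 0.015 -0.005 0 0 0 -0.089"

```text
time: 11.15
tool_pos: [436.7, 334.2, 59.9]
orientation: [[-0.787, 0.616, 0.0], [0.616, 0.787, 0.0], [0.0, 0.0, -1.0]]
ft_force: [-2.7, 3.9, 2.9]
grip_width: 0.0
grip_force: 2.0
```

```bash
python3 - <<'E'
from h import *
s=manip.observe();print(s['tool_pos'],s['ft_force'],np.hypot(*s['ft_force'][:2]))
b=np.array([437.0,334.8])
arc([51,50,49,48,47],19,base=b,psi=52)
E
```

```text
[436.71452965 334.17319391  59.92057451] [-2.65371071  3.91397021  2.94230799] 4.728778205693841
[0.004, -0.001, -0.022]
[0.007, -0.002, -0.044]
[0.011, -0.004, -0.067]
[0.015, -0.005, -0.089]
[0.018, -0.007, -0.111]
```

step_arm --pt "1 0.004 -0.001 0 0 0 -0.022" --pt "1 0.007 -0.002 0 0 0 -0.044" --pt "1 0.011 -0.004 0 0 0 -0.067" --pt "1 0.015 -0.005 0 0 0 -0.089" --pt "1 0.015 -0.005 0 0 0 -0.089" --pt "1 0.015 -0.005 0 0 0 -0.089" --pt "1 0.015 -0.005 0 0 0 -0.089" --pt "1 0.015 -0.005 0 0 0 -0.089" --pt "1 0.015 -0.005 0 0 0 -0.089" --pt "1 0.015 -0.005 0 0 0 -0.089"

```text
time: 12.4
tool_pos: [439.8, 333.2, 59.9]
orientation: [[-0.742, 0.67, -0.001], [0.67, 0.742, 0.0], [0.001, -0.001, -1.0]]
ft_force: [-6.7, 4.5, 4.4]
grip_width: 0.0
grip_force: 4.2
```

```bash
python3 - <<'E'
from h import *
s=manip.observe();print(s['tool_pos'],s['ft_force'],np.hypot(*s['ft_force'][:2]))
b=np.array([440.7,333.5])
arc([47,46,45,44,43],19,base=b,psi=48)
E
```

```text
[439.7532059  333.21343624  59.85189768] [-6.70937249  4.50387566  4.42848817] 8.080877133466858
[0.003, -0.002, -0.022]
[0.007, -0.003, -0.044]
[0.011, -0.005, -0.067]
[0.014, -0.006, -0.089]
[0.018, -0.008, -0.111]
```

step_arm --pt "1 0.002 -0.001 0 0 0 -0.011" --pt "1 0.003 -0.002 0 0 0 -0.022" --pt "1 0.005 -0.002 0 0 0 -0.033" --pt "1 0.007 -0.003 0 0 0 -0.044" --pt "1 0.007 -0.003 0 0 0 -0.044" --pt "1 0.007 -0.003 0 0 0 -0.044" --pt "1 0.007 -0.003 0 0 0 -0.044" --pt "1 0.007 -0.003 0 0 0 -0.044" --pt "1 0.007 -0.003 0 0 0 -0.044" --pt "1 0.007 -0.003 0 0 0 -0.044"

```text
time: 13.65
tool_pos: [441.1, 332.8, 59.8]
orientation: [[-0.719, 0.695, -0.002], [0.695, 0.719, 0.0], [0.001, -0.001, -1.0]]
ft_force: [-10.1, 5.6, 4.3]
grip_width: 0.1
grip_force: 5.6
```

```bash
python3 - <<'E'
from h import *
s=manip.observe();print(s['tool_pos'],s['ft_force'],np.hypot(*s['ft_force'][:2]))
E
```

```text
[441.10365753 332.78513401  59.81286095] [-10.13081247   5.57756813   4.31335335] 11.564714762024545
```

step_arm --pt "1 0.001 -0.001 0 0 0 0" --pt "1 0.0025 -0.002 0 0 0 0" --pt "1 0.0025 -0.002 0 0 0 0" --pt "1 0.0025 -0.002 0 0 0 0" --pt "1 0.0025 -0.002 0 0 0 0" --pt "1 0.0025 -0.002 0 0 0 0" --pt "1 0.0025 -0.002 0 0 0 0" --pt "1 0.0025 -0.002 0 0 0 0" --pt "1 0.0025 -0.002 0 0 0 0" --pt "1 0.0025 -0.002 0 0 0 0"

```text
time: 14.9
tool_pos: [441.5, 332.4, 59.8]
orientation: [[-0.719, 0.695, -0.002], [0.695, 0.719, 0.0], [0.002, -0.001, -1.0]]
ft_force: [-10.0, 7.3, 5.1]
grip_width: 0.2
grip_force: 6.2
```

```bash
python3 - <<'E'
from h import *
s=manip.observe();print(s['tool_pos'],s['ft_force'],np.hypot(*s['ft_force'][:2]))
E
```

```text
[441.54047128 332.39649544  59.81690293] [-10.03718271   7.2558833    5.08866478] 12.385187894093582
```

step_arm --pt "1 0.0015 -0.0015 0 0 0 0" --pt "1 0.0015 -0.0015 0 0 0 0" --pt "1 0.0015 -0.0015 0 0 0 0" --pt "1 0.0015 -0.0015 0 0 0 0" --pt "1 0.0015 -0.0015 0 0 0 0" --pt "1 0.0015 -0.0015 0 0 0 0" --pt "1 0.0015 -0.0015 0 0 0 0" --pt "1 0.0015 -0.0015 0 0 0 0" --pt "1 0.0015 -0.0015 0 0 0 0" --pt "1 0.0015 -0.0015 0 0 0 0"

```text
time: 16.15
tool_pos: [441.8, 332.2, 59.8]
orientation: [[-0.719, 0.695, -0.002], [0.695, 0.719, 0.0], [0.002, -0.001, -1.0]]
ft_force: [-10.3, 7.5, 5.4]
grip_width: -0.2
grip_force: 6.6
```

```bash
python3 - <<'E'
from h import *
s=manip.observe();print(s['tool_pos'],s['ft_force'],np.hypot(*s['ft_force'][:2]))
E
```

```text
[441.81883366 332.17949335  59.80438326] [-10.28430607   7.4687855    5.35209308] 12.710220614811911
```

step_arm --pt "1 -0.006 0.006 0 0 0 0" --pt "1 -0.012 0.012 0 0 0 0" --pt "1 -0.018 0.018 0 0 0 0" --pt "1 -0.03 0.03 0 0 0 0" --pt "1 -0.05 0.05 0 0 0 0" --pt "1 -0.1 0.1 0 0 0 0" --pt "1 -0.1 0.1 0.13 0 0 0" --pt "1 -0.1 0.1 0.28 0 0 0" --pt "1 -0.1 0.1 0.44 0 0 0" --pt "1 -0.1 0.1 0.56 0 0 0"

```text
time: 17.4
tool_pos: [417.6, 357.3, 201.6]
orientation: [[-0.719, 0.695, 0.001], [0.695, 0.719, 0.001], [0.0, 0.001, -1.0]]
ft_force: [0.1, -0.1, -0.6]
grip_width: 0.1
grip_force: 0.0
```

```bash
python3 - <<'E'
from h import *
s=manip.observe();print(s['tool_pos'],s['ft_force'],s['joints'],np.degrees(np.arctan2(s['orientation'][1][0],s['orientation'][0][0])))
print(manip.calibration('wrist'))
for c in ['side','top']:
    p,d=manip.read_camera(c);W=cloud(c,d)
    cv2.imwrite(f'pics/{c}4.png',p[:,:,::-1]);np.savez(f'{c}4.npz',p=p,d=d)
    hsv=cv2.cvtColor(p,cv2.COLOR_RGB2HSV);H,S,V=[hsv[...,i].astype(int) for i in range(3)]
    rr=np.hypot(W[...,0]-C[0],W[...,1]-C[1]);Y=(d>0)&(H>20)&(H<35)&(S>150)&(rr<95)
    red=((H<10)|(H>170))&(S>130)&(d>0)
    for n,m in dict(lug=Y&(rr>62),sock=Y&(rr<62),bluecap=(rr<60)&(d>0)&(H>90)&(H<125)&(S>120)&(W[...,2]>45)&(W[...,2]<80),post=red&(rr<80)&(W[...,2]>25)).items():
        w=W[m]
        if len(w):
            e=(w.min(0)+w.max(0))/2;print(c,n,len(w),e,np.median(w,0),np.degrees(np.arctan2(e[1]-C[1],e[0]-C[0])))
E
```

```text
[417.62457299 357.26664348 201.59996193] [ 0.10761608 -0.05797779 -0.58015859] [-1.24930217  0.22557716  0.49929023  1.90233337 -0.12466523  1.04268663
  0.10491128] 135.99113462697008
{'fx': 300.2356085208417, 'fy': 300.2356085208417, 'cx': 316.3462992726069, 'cy': 197.9546909913514, 'tool_from_camera': array([[-1.10937360e-03, -9.50984435e-01, -3.09236759e-01,
         7.87870543e+01],
       [ 9.99999296e-01, -9.25011063e-04, -7.42802052e-04,
         4.68739814e-01],
       [ 4.20345767e-04, -3.09237365e-01,  9.50984792e-01,
        -1.82678207e+02],
       [ 0.00000000e+00,  0.00000000e+00,  0.00000000e+00,
         1.00000000e+00]])}
side lug 32 [355.88107706 250.72363311  19.60047993] [354.60781    250.62278962  21.41533425] -154.1864818211777
side sock 124 [414.26275459 278.80478228 184.99772195] [414.66758248 240.78963106  28.05187238] -152.74221666552066
side bluecap 40 [379.5954398  278.23044165  58.37843699] [378.87330594 259.44036425  67.14039496] -175.4358385082339
side post 177 [450.60542333 319.54922144 208.72324007] [451.3121809  318.53672185  73.84974225] 50.62754308886248
top lug 21 [354.40645104 254.49457038  19.48288982] [356.73587323 253.22429347  21.22385165] -157.48067875642272
top sock 118 [394.36874046 242.2596798   26.80207489] [414.22049312 238.33708444  22.8618025 ] -122.49596552315299
top bluecap 43 [378.69488655 264.44479291  61.43711763] [379.25321713 264.33007777  65.86975102] -157.33637297728328
top post 75 [451.62535089 323.69979136  66.52662201] [449.53034461 320.53256648  91.78232722] 52.61306542922971
```

step_arm --pt "0 0 -0.1 0 0 0 0.17" --pt "0 -0.01 -0.2 0 0 0 0.34" --pt "0 -0.014 -0.3 0 0 0 0.51" --pt "0 -0.014 -0.4 0 0 0 0.68" --pt "0 -0.014 -0.476 0 0 0 0.844" --pt "0 -0.014 -0.476 0 0 0 0.844" --pt "0 -0.014 -0.476 0 0 0 0.844" --pt "0 -0.014 -0.476 0 0 0 0.844" --pt "0 -0.014 -0.476 0 0 0 0.844" --pt "0 -0.014 -0.476 0 0 0 0.844"

```text
time: 18.75
tool_pos: [414.6, 237.5, 199.8]
orientation: [[-0.994, 0.106, -0.0], [0.106, 0.994, -0.0], [0.0, -0.0, -1.0]]
ft_force: [-0.5, 0.4, 0.2]
grip_width: 42.3
grip_force: 0.0
```

```bash
python3 - <<'E'
from h import *
c='wrist';p,d=manip.read_camera(c);s=manip.observe();print(s['tool_pos'],np.array(s['orientation'])[:2,0])
W=cloud(c,d);np.savez('w5.npz',p=p,d=d);cv2.imwrite('pics/w5.png',p[:,:,::-1])
hsv=cv2.cvtColor(p,cv2.COLOR_RGB2HSV);H,S,V=[hsv[...,i].astype(int) for i in range(3)]
Y=(H>20)&(H<35)&(S>150)&(d>0)
n,l,stt,_=cv2.connectedComponentsWithStats(Y.astype(np.uint8))
for i in range(1,n):
    if stt[i,4]>60:
        m=l==i;w=W[m];t=w[w[:,2]>w[:,2].max()-7];print(stt[i],w.min(0),w.max(0))
        t=w[w[:,2]>27]
        if len(t)>20: print('rim circle',cv2.minEnclosingCircle(t[:,:2].astype(np.float32)),t.mean(0))
E
```

```text
[414.65549988 237.41324368 199.82862163] [-0.9943962   0.10571757]
[321 109  12  16  94] [346.90411828 249.40657188   5.68135758] [363.91308282 261.85115927  24.50247991]
[307 157  23  24 319] [399.09288659 226.02374682  19.89116779] [427.20293371 252.41164338  34.82660424]
rim circle ((412.93499755859375, 239.17202758789062), 14.312825202941895) [412.91432203 238.50362803  32.55015204]
```

View pics/w5.png

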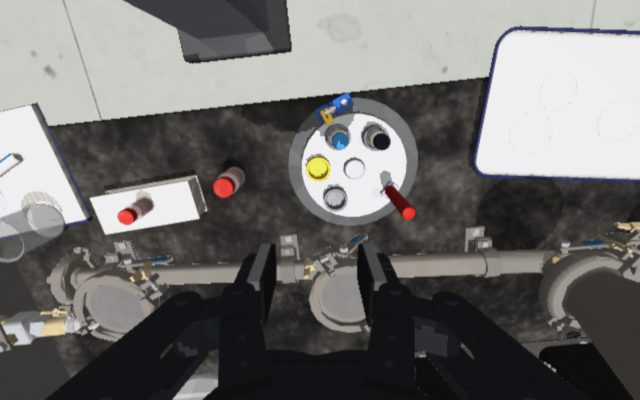

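step_arm --pt "0 0.01 -0.15 0 0 0 0" --pt "0 0.03 -0.3 0 0 0 0" --pt "0 0.05 -0.45 0 0 0 0" --pt "0 0.07 -0.6 0 0 0 0" --pt "0 0.08 -0.75 0 0 0 0" --pt "0 0.08 -0.853 0 0 0 0" --pt "0 0.08 -0.853 -0.14 0 0 0" --pt "0 0.08 -0.853 -0.28 0 0 0" --pt "0 0.08 -0.853 -0.28 0 0 0" --pt "0 0.08 -0.853 -0.28 0 0 0"

```text
time: 20.05
tool_pos: [435.3, 24.1, 130.9]
orientation: [[-0.994, 0.106, 0.001], [0.106, 0.994, -0.0], [-0.001, 0.0, -1.0]]
ft_force: [0.4, -0.5, -0.2]
grip_width: 43.0
grip_force: 0.0
```

```bash
python3 - <<'E'
from h import *
c='wrist';p,d=manip.read_camera(c);s=manip.observe();print(s['tool_pos'],np.array(s['orientation'])[:2,0],s['joints'])
W=cloud(c,d);np.savez('w6.npz',p=p,d=d);cv2.imwrite('pics/w6.png',p[:,:,::-1])
hsv=cv2.cvtColor(p,cv2.COLOR_RGB2HSV);H,S,V=[hsv[...,i].astype(int) for i in range(3)]
Y=((H<10)|(H>170))&(S>130)&(d>0)
n,l,stt,_=cv2.connectedComponentsWithStats(Y.astype(np.uint8))
for i in range(1,n):
    if stt[i,4]>60:
        m=l==i;w=W[m];print(stt[i],w.min(0),w.max(0))
        t=w[w[:,2]>w[:,2].max()-6]
        print('top circle',cv2.minEnclosingCircle(t[:,:2].astype(np.float32)),t.mean(0))
E
```

```text
[435.45845381  24.22040353 131.10729455] [-0.99440951  0.1055852 ] [-0.84346754  0.11214878  0.69563845  2.21384027 -0.09664447  0.84249296
  1.37842865]
[422 148  30  28 639] [4.06689841e+02 1.19960889e+02 3.26791293e-01] [446.44030151 166.73072679  61.05461115]
top circle ((417.9143371582031, 131.64385986328125), 11.70777702331543) [417.57427488 130.59726813  59.03780025]
[618 162  22  18 286] [445.07281586 316.81086592   0.73741489] [473.74012476 367.0890871   47.42199074]
top circle ((451.4982604980469, 320.7647705078125), 5.510778427124023) [451.54663615 319.23163956  43.82543859]
[308 188  20  21 335] [426.04760891  17.09773736  72.88814548] [442.74782278  33.2421338   79.86481965]
top circle ((434.4709167480469, 25.332836151123047), 8.497109413146973) [434.05891519  25.25445236  78.02552847]
```

View pics/w6.png

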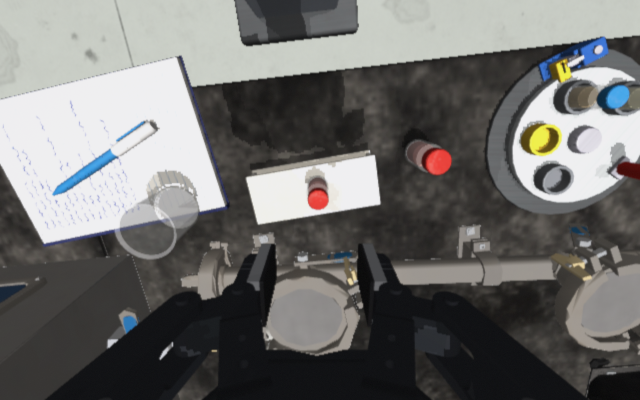

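step_arm --pt "0 -0.004 0.004 -0.1 0 0 0" --pt "0 -0.004 0.004 -0.2 0 0 0" --pt "0 -0.004 0.004 -0.28 0 0 0" --pt "0 -0.004 0.004 -0.336 0 0 0" --pt "0 -0.004 0.004 -0.336 0 0 0" --pt "0.3 -0.004 0.004 -0.336 0 0 0" --pt "0.5 -0.004 0.004 -0.336 0 0 0" --pt "0.7 -0.004 0.004 -0.336 0 0 0" --pt "0.8 -0.004 0.004 -0.336 0 0 0" --pt "0.8 -0.004 0.004 -0.336 0 0 0" --grip_force 25

```text
time: 21.35
tool_pos: [433.7, 25.1, 46.0]
orientation: [[-0.994, 0.106, 0.0], [0.106, 0.994, 0.0], [-0.0, 0.0, -1.0]]
ft_force: [0.2, -0.1, 0.5]
grip_width: 8.9
grip_force: 0.0
```

```bash
python3 - <<'E'
from h import *
p,d=manip.read_camera('side');W=cloud('side',d)
hsv=cv2.cvtColor(p,cv2.COLOR_RGB2HSV);H,S,V=[hsv[...,i].astype(int) for i in range(3)]
r=((H<10)|(H>170))&(S>130)&(d>0)&(abs(W[...,1]-25)<70);print(r.sum(),np.median(W[r],0) if r.any() else 0)
s=manip.observe();print(s['grip_width'],s['grip_force'])
q,_=manip.read_camera('wrist')
a=cv2.resize(p[190:310,270:390],(400,400),interpolation=cv2.INTER_CUBIC);b=cv2.resize(q[120:320,220:420],(400,400),interpolation=cv2.INTER_CUBIC)
cv2.imwrite('pics/g7.png',np.hstack([a,b])[:,:,::-1])
E
```

```text
20 [434.19125948  16.73681377  76.99080674]
8.364025958388387 0.0
```

View pics/g7.png

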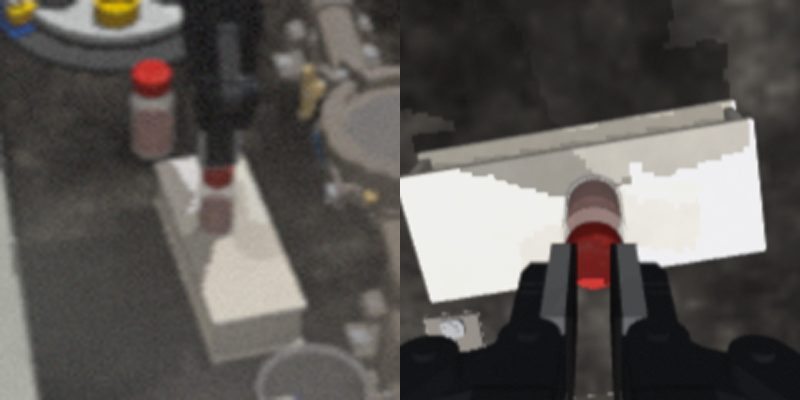

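```bash
python3 - <<'E'
from h import *
print(manip.grasp_offset)
p,d=manip.read_camera('side');W=cloud('side',d)
m=(d>0)&(abs(W[...,0]-434)<25)&(abs(W[...,1]-25)<40)&(W[...,2]>40)&(p.max(2)<90)
w=W[m];print(len(w),np.percentile(w,[1,5,50],axis=0))
p,d=manip.read_camera('wrist');W=cloud('wrist',d)
for n,g in (('dark',p.max(2)<140),):
    m=(d>0)&g&(abs(W[...,0]-434)<30)&(abs(W[...,1]-25)<40)&(W[...,2]>40)
    w=W[m];print(n,len(w),np.percentile(w,[0,1,5,50],axis=0))
E
```

```text
18.700000000000003
1700 [[409.28546793 -14.88946431  94.59721617]
 [410.5238229  -14.4506835  106.57974577]
 [428.63610528  -9.33592402 227.98176425]]
dark 30383 [[411.61318514 -14.99760368  40.12579859]
 [413.44943168 -14.4966835   60.37890607]
 [415.47870651 -12.54521065 101.75400043]
 [423.39693573  24.93652644 153.80825392]]
```

The fingers closed in free air to 8.9 mm. In both crops the tips sit level with the cap's top (left crop (218,168)), well above the reported TCP height, and the vial is still upright at (218,200). I'll reopen, go lower and check.

step_arm --pt "0 0 0 0 0 0 0" --pt "0 0 0 0 0 0 0" --pt "0 0 0 0 0 0 0" --pt "0 0 0 -0.02 0 0 0" --pt "0 0 0 -0.04 0 0 0" --pt "0 0 0 -0.06 0 0 0" --pt "0 0 0 -0.08 0 0 0" --pt "0 0 0 -0.08 0 0 0" --pt "0 0 0 -0.08 0 0 0" --pt "0 0 0 -0.08 0 0 0"

```text
time: 22.8
tool_pos: [433.8, 25.1, 26.0]
orientation: [[-0.994, 0.106, 0.0], [0.106, 0.994, 0.0], [-0.0, 0.0, -1.0]]
ft_force: [-1.3, 0.1, 0.1]
grip_width: 43.0
grip_force: 0.0
```

```bash
python3 - <<'E'
from h import *
s=manip.observe();print(s['tool_pos'],s['ft_force'],s['grip_width'])
p,d=manip.read_camera('side');W=cloud('side',d)
q,e=manip.read_camera('wrist');np.savez('g8.npz',p=p,d=d,q=q,e=e)
a=cv2.resize(p[190:310,270:390],(400,400),interpolation=cv2.INTER_CUBIC);b=cv2.resize(q[120:320,220:420],(400,400),interpolation=cv2.INTER_CUBIC)
cv2.imwrite('pics/g8.png',np.hstack([a,b])[:,:,::-1])
for v in range(225,262,3): print(v,[int(x) for x in W[v,325:348:3,2]],[int(x) for x in W[v,325:348:3,1]])
E
```

```text
[433.80073617  25.0714826   26.04431022] [-1.31247397  0.10523295  0.13185304] 42.96544889098127
225 [2, 137, 164, 168, 167, 169, 169, 168] [150, -3, -35, -40, -39, -43, -44, -43]
228 [1, 86, 132, 163, 162, 161, 160, 161] [143, 46, -5, -41, -41, -41, -40, -42]
231 [1, 79, 143, 154, 153, 154, 152, 152] [134, 46, -25, -38, -38, -40, -39, -40]
234 [2, 71, 137, 146, 146, 143, 144, 144] [123, 47, -25, -36, -37, -35, -36, -37]
237 [3, 32, 130, 137, 137, 124, 137, 137] [114, 81, -25, -34, -34, -21, -36, -36]
240 [33, 34, 124, 128, 124, 124, 123, 126] [73, 71, -26, -30, -27, -28, -28, -32]
243 [34, 35, 118, 117, 117, 116, 119, 2] [64, 61, -26, -26, -27, -27, -30, 90]
246 [35, 33, 89, 95, 97, 94, 89, 34] [55, 56, -3, -10, -12, -11, -6, 49]
249 [34, 34, 82, 89, 89, 88, 34, 36] [48, 47, -3, -11, -12, -12, 42, 39]
252 [33, 32, 74, 81, 80, 79, 33, 34] [42, 41, -2, -10, -10, -10, 35, 33]
255 [33, 33, 48, 50, 49, 42, 33, 34] [34, 32, 16, 13, 13, 20, 28, 25]
258 [32, 35, 38, 43, 42, 35, 32, 33] [27, 23, 18, 13, 13, 19, 21, 19]
261 [32, 33, 33, 34, 33, 34, 33, 33] [19, 17, 16, 15, 15, 13, 13, 11]
```

View pics/g8.png

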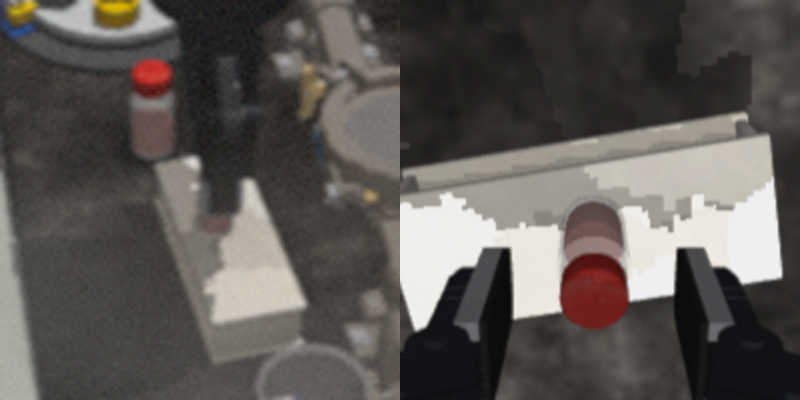

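The near fingertip shows at about z 75 with the TCP reported at 26, so the tips end roughly 45 mm above the reported TCP. I'll lower a further 18 mm and then grasp.

step_arm --pt "0 0 0 -0.02 0 0 0" --pt "0 0 0 -0.04 0 0 0" --pt "0 0 0 -0.06 0 0 0" --pt "0 0 0 -0.072 0 0 0" --pt "0 0 0 -0.072 0 0 0" --pt "0.3 0 0 -0.072 0 0 0" --pt "0.5 0 0 -0.072 0 0 0" --pt "0.7 0 0 -0.072 0 0 0" --pt "0.8 0 0 -0.072 0 0 0" --pt "0.8 0 0 -0.072 0 0 0" --grip_force 25

```text
time: 24.15
tool_pos: [433.9, 25.0, 8.1]
orientation: [[-0.994, 0.106, 0.0], [0.106, 0.994, 0.0], [-0.0, 0.0, -1.0]]
ft_force: [-1.0, -0.7, 5.5]
grip_width: 18.7
grip_force: 24.4
```

step_arm --pt "0.8 0 0 0.04 0 0 0" --pt "0.8 0 0 0.16 0 0 0" --pt "0.8 0 0 0.28 0 0 0" --pt "0.8 0 0 0.38 0 0 0" --pt "0.8 -0.02 0.15 0.4 0 0 0" --pt "0.8 -0.04 0.33 0.4 0 0 0" --pt "0.8 -0.06 0.51 0.4 0 0 0" --pt "0.8 -0.08 0.69 0.4 0 0 0" --pt "0.8 -0.084 0.82 0.4 0 0 0" --pt "0.8 -0.084 0.856 0.4 0 0 0"

```text
time: 25.4
tool_pos: [412.4, 240.9, 108.3]
orientation: [[-0.995, 0.103, 0.0], [0.103, 0.995, 0.0], [-0.0, 0.0, -1.0]]
ft_force: [-0.8, -0.1, -0.1]
grip_width: 18.9
grip_force: 24.7
```

step_arm --pt "0.8 0 0 0 0 0 0" --pt "0.8 0 0 -0.04 0 0 0" --pt "0.8 0 0 -0.08 0 0 0" --pt "0.8 0 0 -0.12 0 0 0" --pt "0.8 0 0 -0.16 0 0 0" --pt "0.8 0 0 -0.2 0 0 0" --pt "0.8 0 0 -0.2 0 0 0" --pt "0.8 0 0 -0.2 0 0 0" --pt "0.8 0 0 -0.2 0 0 0" --pt "0.8 0 0 -0.2 0 0 0"

```text
time: 26.65
tool_pos: [412.8, 239.2, 58.2]
orientation: [[-0.994, 0.106, 0.0], [0.106, 0.994, 0.0], [-0.0, 0.0, -1.0]]
ft_force: [-0.0, -0.5, 0.0]
grip_width: 18.8
grip_force: 24.7
```

```bash
python3 - <<'E'
from h import *
q,e=manip.read_camera('wrist');s=manip.observe();print(s['tool_pos'],s['grip_width'],s['ft_force'])
p,d=manip.read_camera('side');np.savez('g9.npz',p=p,d=d,q=q,e=e)
t,f=manip.read_camera('top')
a=cv2.resize(p[120:240,260:380],(400,400),interpolation=cv2.INTER_CUBIC);b=cv2.resize(q[100:300,220:420],(400,400),interpolation=cv2.INTER_CUBIC)
cv2.imwrite('pics/g9.png',np.hstack([a,b])[:,:,::-1])
for c,I,D in (('wrist',q,e),('side',p,d),('top',t,f)):
    W=cloud(c,D);hsv=cv2.cvtColor(I,cv2.COLOR_RGB2HSV);H,S,V=[hsv[...,i].astype(int) for i in range(3)]
    near=(D>0)&(np.hypot(W[...,0]-413,W[...,1]-239)<35)
    red=((H<10)|(H>170))&(S>130)&near&(W[...,2]>85);Y=(H>20)&(H<35)&(S>150)&near
    for n,m in (('red',red),('sock',Y&(W[...,2]>25)),('sockall',Y)):
        w=W[m]
        if len(w)>10: print(c,n,len(w),np.round((w.min(0)+w.max(0))/2,1),np.round(w.min(0),1),np.round(w.max(0),1))
E
```

```text
[412.73984994 239.21410196  58.12721318] 18.735961989146585 [-3.23129108e-01  6.54281996e-05 -4.26499048e-01]
wrist red 1350 [414.3 238.3 122.1] [404.2 228.5 114.6] [424.3 248.  129.6]
wrist sock 577 [412.7 239.1  55.4] [398.6 225.2  25. ] [426.8 253.   85.8]
wrist sockall 1183 [412.7 239.1  52.8] [398.6 225.2  19.9] [426.8 253.   85.8]
side sock 86 [414.7 236.1  31.1] [402.  219.7  25.1] [427.3 252.6  37.1]
side sockall 121 [414.7 236.1  28.3] [402.  219.7  19.4] [427.3 252.6  37.1]
```

View pics/g9.png

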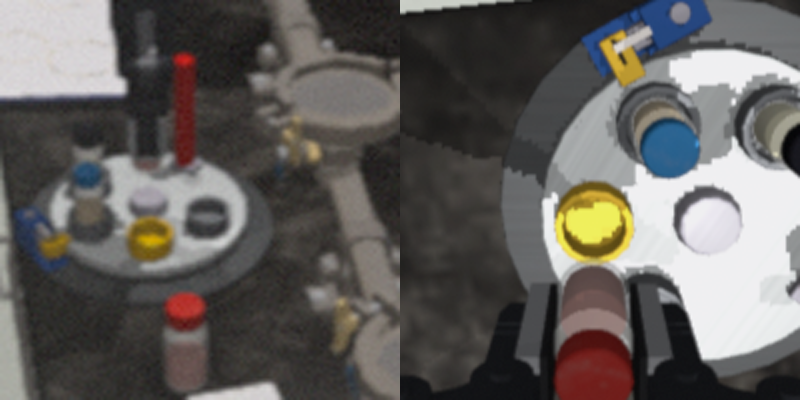

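step_arm --pt "0.8 0 0 -0.03 0 0 0" --pt "0.8 -0.001 0 -0.06 0 0 0" --pt "0.8 -0.002 0 -0.09 0 0 0" --pt "0.8 -0.002 0 -0.12 0 0 0" --pt "0.8 -0.002 0 -0.15 0 0 0" --pt "0.8 -0.002 0 -0.176 0 0 0" --pt "0.8 -0.002 0 -0.176 0 0 0" --pt "0.8 -0.002 0 -0.176 0 0 0" --pt "0.8 -0.002 0 -0.176 0 0 0" --pt "0.8 -0.002 0 -0.176 0 0 0"

```text
time: 28.05
tool_pos: [412.3, 239.2, 14.1]
orientation: [[-0.994, 0.105, 0.0], [0.105, 0.994, 0.0], [-0.0, 0.0, -1.0]]
ft_force: [0.9, -0.2, -0.1]
grip_width: 18.9
grip_force: 24.7
```

```bash
python3 - <<'E'
from h import *
from scipy.optimize import least_squares
q,e=manip.read_camera('wrist');s=manip.observe();print(s['tool_pos'],s['grip_width'],s['ft_force'])
np.savez('g10.npz',q=q,e=e)
cv2.imwrite('pics/g10.png',cv2.resize(q[150:270,250:390],(700,600),interpolation=cv2.INTER_CUBIC)[:,:,::-1])
E
```

```text
[412.21353774 239.13002043  14.04054061] 18.83066040197184 [-0.24446692 -0.17996817  0.1471431 ]
```

View pics/g10.png

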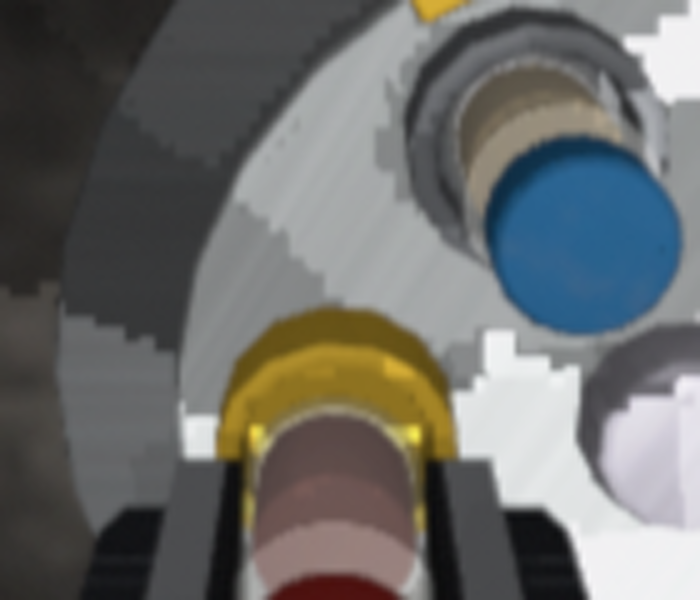

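```bash
python3 - <<'E'
from h import *
c=manip.calibration('wrist');T=np.array(c['tool_from_camera']);s=manip.observe();R=np.array(s['orientation']);t=np.array(s['tool_pos'])
def crop(X):
    p=T[:3,:3].T@(R.T@(np.array(X)-t)-T[:3,3]);u=c['fx']*p[0]/p[2]+c['cx'];v=c['fy']*p[1]/p[2]+c['cy'];return np.round([(u-250)*5,(v-150)*5],0)
A=np.linspace(0,2*np.pi,60)
def top(x,y,r,z): 
    k=np.array([crop([x+r*np.cos(a),y+r*np.sin(a),z]) for a in A]);return k[:,1].min(),k[:,0].min(),k[:,0].max()
print('rim outer (obs row 345, cols 218-457)',[top(412.8,239,r,32) for r in (13.8,14.3)])
print('socket foot (obs row 308)',top(412.8,239,14.1,18))
for x in (412.3,413.3): print('vial bottom near edge (obs 405, cols 248-418)',x,top(x,239.2,10,38),top(x,239.2,10,40))
q=np.load('g10.npz')['q'];cv2.imwrite('pics/none.png',q)
print([tuple(q[v,317]) for v in range(208,238)])
E
```

```text
rim outer (obs row 345, cols 218-457) [(np.float64(336.0), np.float64(218.0), np.float64(447.0)), (np.float64(332.0), np.float64(214.0), np.float64(451.0))]
socket foot (obs row 308) (np.float64(293.0), np.float64(223.0), np.float64(441.0))
vial bottom near edge (obs 405, cols 248-418) 412.3 (np.float64(382.0), np.float64(248.0), np.float64(419.0)) (np.float64(389.0), np.float64(247.0), np.float64(420.0))
vial bottom near edge (obs 405, cols 248-418) 413.3 (np.float64(390.0), np.float64(249.0), np.float64(420.0)) (np.float64(397.0), np.float64(248.0), np.float64(421.0))
[(np.uint8(160), np.uint8(163), np.uint8(163)), (np.uint8(145), np.uint8(148), np.uint8(148)), (np.uint8(125), np.uint8(125), np.uint8(121)), (np.uint8(111), np.uint8(101), np.uint8(81)), (np.uint8(103), np.uint8(84), np.uint8(34)), (np.uint8(102), np.uint8(82), np.uint8(23)), (np.uint8(103), np.uint8(82), np.uint8(23)), (np.uint8(102), np.uint8(83), np.uint8(23)), (np.uint8(103), np.uint8(84), np.uint8(23)), (np.uint8(105), np.uint8(85), np.uint8(24)), (np.uint8(122), np.uint8(99), np.uint8(29)), (np.uint8(156), np.uint8(126), np.uint8(39)), (np.uint8(173), np.uint8(140), np.uint8(44)), (np.uint8(167), np.uint8(135), np.uint8(40)), (np.uint8(158), np.uint8(128), np.uint8(37)), (np.uint8(149), np.uint8(121), np.uint8(34)), (np.uint8(144), np.uint8(116), np.uint8(33)), (np.uint8(143), np.uint8(115), np.uint8(33)), (np.uint8(142), np.uint8(115), np.uint8(33)), (np.uint8(141), np.uint8(114), np.uint8(33)), (np.uint8(135), np.uint8(109), np.uint8(33)), (np.uint8(129), np.uint8(109), np.uint8(50)), (np.uint8(131), np.uint8(116), np.uint8(69)), (np.uint8(153), np.uint8(142), np.uint8(110)), (np.uint8(142), np.uint8(131), np.uint8(112)), (np.uint8(103), np.uint8(90), np.uint8(82)), (np.uint8(90), np.uint8(73), np.uint8(70)), (np.uint8(89), np.uint8(72), np.uint8(69)), (np.uint8(89), np.uint8(72), np.uint8(70)), (np.uint8(90), np.uint8(73), np.uint8(70))]
```

Socket rim at crop rows 345–405, columns 218–457. The vial base is concentric with it to about 0.6 mm, so I'll make a small correction and insert gently.

step_arm --pt "0.8 -0.0015 0.002 0 0 0 0" --pt "0.8 -0.0015 0.002 -0.008 0 0 0" --pt "0.8 -0.0015 0.002 -0.016 0 0 0" --pt "0.8 -0.0015 0.002 -0.022 0 0 0" --pt "0.8 -0.0015 0.002 -0.028 0 0 0" --pt "0.8 -0.0015 0.002 -0.034 0 0 0" --pt "0.8 -0.0015 0.002 -0.04 0 0 0" --pt "0.8 -0.0015 0.002 -0.04 0 0 0" --pt "0.8 -0.0015 0.002 -0.04 0 0 0" --pt "0.8 -0.0015 0.002 -0.04 0 0 0"

```text
time: 29.35
tool_pos: [411.9, 239.6, 3.9]
orientation: [[-0.994, 0.106, 0.0], [0.106, 0.994, 0.0], [-0.0, 0.0, -1.0]]
ft_force: [1.3, 1.1, -0.7]
grip_width: 19.1
grip_force: 24.5
```

step_arm --pt "0.8 0 0 -0.005 0 0 0" --pt "0.8 0 0 -0.01 0 0 0" --pt "0.8 0 0 -0.014 0 0 0" --pt "0.8 0 0 -0.018 0 0 0" --pt "0.8 0 0 -0.022 0 0 0" --pt "0.8 0 0 -0.025 0 0 0" --pt "0.8 0 0 -0.025 0 0 0" --pt "0.8 0 0 -0.025 0 0 0" --pt "0.8 0 0 -0.025 0 0 0" --pt "0.8 0 0 -0.025 0 0 0"

```text
time: 30.6
tool_pos: [411.8, 239.6, -2.3]
orientation: [[-0.994, 0.106, 0.0], [0.106, 0.994, -0.0], [-0.0, -0.0, -1.0]]
ft_force: [3.9, 1.5, 0.7]
grip_width: 18.8
grip_force: 24.7
```

step_arm --pt "0.8 0.002 0 0 0 0 0" --pt "0.8 0.004 0 0 0 0 0" --pt "0.8 0.004 0.001 0 0 0 0" --pt "0.8 0.004 0.001 -0.002 0 0 0" --pt "0.8 0.004 0.001 -0.003 0 0 0" --pt "0.8 0.004 0.001 -0.003 0 0 0" --pt "0.8 0.004 0.001 -0.003 0 0 0" --pt "0.8 0.004 0.001 -0.003 0 0 0" --pt "0.8 0.004 0.001 -0.003 0 0 0" --pt "0.8 0.004 0.001 -0.003 0 0 0"

```text
time: 31.85
tool_pos: [412.5, 239.7, -3.0]
orientation: [[-0.994, 0.106, -0.001], [0.106, 0.994, -0.0], [0.001, -0.0, -1.0]]
ft_force: [-1.3, -1.1, 8.8]
grip_width: 18.8
grip_force: 25.6
```

step_arm --pt "0.8 0 0 0.003 0 0 0" --pt "0.5 0 0 0.003 0 0 0" --pt "0.4 0 0 0.003 0 0 0" --pt "0.3 0 0 0.003 0 0 0" --pt "0.3 0 0 0.003 0 0 0" --pt "0.3 0 0 0.003 0 0 0" --pt "0.3 0 0 0.03 0 0 0" --pt "0.3 0 0 0.09 0 0 0" --pt "0.3 0 0 0.2 0 0 0" --pt "0.3 0 0 0.32 0 0 0"

```text
time: 33.1
tool_pos: [412.8, 239.6, 78.5]
orientation: [[-0.994, 0.106, 0.0], [0.106, 0.994, -0.0], [-0.0, -0.0, -1.0]]
ft_force: [0.1, 0.8, 1.2]
grip_width: 30.0
grip_force: 0.0
```

step_arm --pt "0.3 0 0 0.15 0 0 0" --pt "0.3 0 0.05 0.3 0 0 0" --pt "0.3 0 0.15 0.4 0 0 0" --pt "0.3 0 0.3 0.4 0 0 0" --pt "0.3 0 0.4 0.4 0 0 0" --pt "0.3 0 0.4 0.4 0 0 0" --pt "0.3 0 0.4 0.4 0 0 0" --pt "0.3 0 0.4 0.4 0 0 0" --pt "0.3 0 0.4 0.4 0 0 0" --pt "0.3 0 0.4 0.4 0 0 0"

```text
time: 34.35
tool_pos: [412.9, 339.5, 177.0]
orientation: [[-0.994, 0.106, -0.0], [0.106, 0.994, 0.0], [0.0, 0.0, -1.0]]
ft_force: [0.4, 0.4, -0.0]
grip_width: 29.7
grip_force: 0.0
```

```bash
python3 - <<'E'
from h import *
s=manip.observe();print(s['tool_pos'],s['ft_force'])
for c in ('wrist','side','top'):
    I,D=manip.read_camera(c);W=cloud(c,D);hsv=cv2.cvtColor(I,cv2.COLOR_RGB2HSV);H,S,V=[hsv[...,i].astype(int) for i in range(3)]
    if c=='side': cv2.imwrite('pics/f.png',cv2.resize(I[120:240,250:370],(600,600),interpolation=cv2.INTER_CUBIC)[:,:,::-1])
    near=(D>0)&(np.hypot(W[...,0]-413,W[...,1]-239)<35)
    red=((H<10)|(H>170))&(S>130)&near;Y=(H>20)&(H<35)&(S>150)&near
    rr=np.hypot(W[...,0]-C[0],W[...,1]-C[1]);L=(H>20)&(H<35)&(S>150)&(D>0)&(rr>62)&(rr<95)
    for n,m in (('red',red),('sock',Y&(W[...,2]>25)),('lug',L)):
        w=W[m]
        if len(w)>10: print(c,n,len(w),np.round((w.min(0)+w.max(0))/2,1),np.round(np.median(w,0),1),np.round(w.max(0),1))
    if c!='wrist':
        for r in manip.silhouettes(c,'beaker')[:1]: print(c,np.round(r['box']))
E
```

```text
[412.87849479 339.48671902 176.9585929 ] [ 0.39021612  0.4143698  -0.00819609]
wrist red 239 [412.9 240.2  65.2] [412.6 241.1  66.8] [421.2 248.8  68.8]
wrist sock 169 [412.8 241.   30.4] [406.1 247.8  32.5] [426.8 254.4  35.1]
wrist lug 74 [357.2 257.1  21.6] [357.3 257.6  21.9] [362.6 262.8  23.5]
side red 39 [413.5 237.4  66. ] [414.5 233.9  67.2] [420.1 246.4  71.4]
side sock 51 [414.2 230.3  31.2] [415.5 225.5  31.1] [426.7 240.4  37.1]
side lug 33 [355.9 252.8  20. ] [354.9 251.9  21. ] [363.7 259.2  24.6]
side [348. 290. 380. 344.]
top red 43 [413.  237.7  60.9] [413.8 237.5  66.2] [420.9 244.4  69.5]
top sock 36 [413.3 235.8  46.8] [408.5 230.5  32.8] [427.1 247.1  66.8]
top lug 21 [354.5 254.1  19.5] [356.7 253.1  20.9] [361.5 259.8  25.8]
top [407. 169. 437. 195.]
```

View pics/f.png

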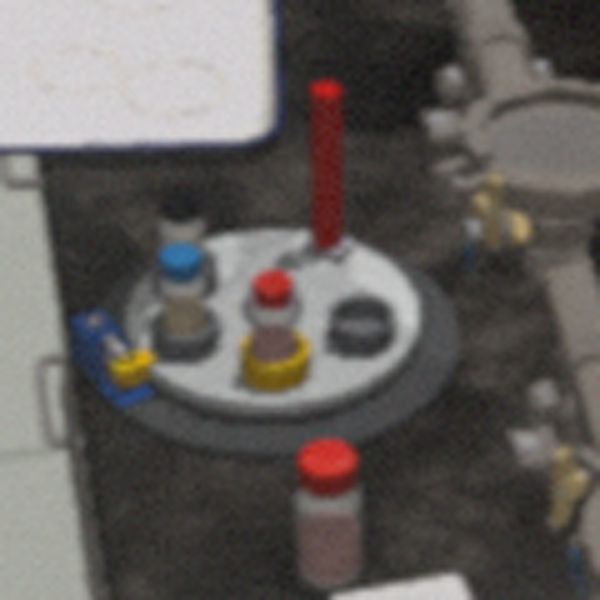

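The vial stands upright in the yellow socket (crop (272,330), cap top at about 66 mm). The lug is still against the bolt at (130,368), and the beaker hasn't moved.

```bash
python3 -c "from rig import manip; print(manip.sign_off())"
```

```text
the job is handed in; nothing more can be done
None
```

Job handed in at about 34 s with no verdict returned: I pressed the carousel home at 12–13 N for over a second. In the last pictures the small red-capped vial stands fully down in the yellow socket, the lug is still at the bolt and the beaker has not moved.

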